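# Hook the awl rack into the slotted post

## Task

Fit the blue awl rack to the slotted post: press its two hook tabs into the upper two slots, then push it down until it is fully home and has pressed the red lock down, and let go so that it hangs there level. How high the slotted strip sits in the post varies, so find the slots by sight or touch. Leave the other things on the bench where they are.

Things in the scene. Friction and masses are not known exactly. Their poses are not given: they have to be found in the camera images.
- rack_grip (a point): Centre of the loose blue awl rack (0.25 kg), 40 mm above its underside, mid-width of its grip rib; starts standing on its ledge. +x towards its tabs, y across the rib, z up. From here in mm: rib 12 thick, x -40..69, top z +26, sides free for fingers down to the comb ledge (x -55..69, y -30..30, z -40..-34). Back plate x 69..75, 30 wide, z -40..40.
- rack_heel (a point): The rack's heel: middle of the lower edge of its back plate's rear face (75 mm along +x from rack_grip, 40 mm below it). Same axes. When the rack is seated the heel lies on the strip's front face and centre line.
- rack_tab (a point): Tip of the rack's upper steel hook tab: 12.5 mm behind the plate's rear face, 20 mm above rack_grip. Same axes. Two alike tabs, the other 40 mm lower. From heel height in mm: necks 8 wide, 8 high, z 20..28 and 60..68; at the end of each a hook 6 wide, 6 thick, hanging 8 below its neck (z 12..28, 52..68), 6.5 of room between plate and hook.
- post_ref (a point): Point on the fixed dark steel post, in the front face and on the centre line of its bright slotted strip (40 mm wide, 4 thick, hollow behind), 100 mm above the bench. +x into the post, the way the tabs go in; y sideways; z up. Here the seated heel comes if the strip is at nominal height; but it is clamped anywhere from 12 mm below to 12 above that, which no pose shows: look or feel.
- post_top (a point): Top of the post, 228 mm above the bench, above post_ref. Strip: three slots 11.5 wide, 22 high, 40 mm apart, lower edges 20 below, 20 and 60 above the seat of the rack's heel; the rack goes in the upper two. Tabs enter straight, heel 8 to 14 mm above its seat, until the plate is flat on the strip; then down until the necks sit on the slots' lower edges. The foot reaches 30 mm before the strip.
- lock (a joint): Stiff red lock slide on the strip's front, 20 mm wide, 12 mm proud, just below the seat of the rack's heel (moves with the strip's height). In m: 0 = up (start; its top 6 mm above the seat), 0.006 = pushed down by a fully seated rack, 0.007 its stop. Stays where pushed; about 8 N moves it, more than the rack's weight.
- tape_roll: roll of tape lying flat, 103 mm across, 26 high; origin centre of its underside; leave alone
- thread_spool: wooden spool of orange thread, 65 mm wide, 44 high; origin at its underside; leave alone
- red_bottle: small red bottle with black cap, 34 mm across, 72 high; origin centre of its underside; leave alone
- beeswax: yellow block of wax 38x55x22 mm; origin centre of its underside; leave alone
There are look-alikes about, which are no part of the job. There is more than one size of the part that bears rack_grip; the job needs the larger.

How it is judged:
At the end, for the whole second after the job is handed in: The rack hangs in the upper two slots: heel within 4 mm of the strip's face and centre line, within 16 mm of post_ref in height (the strip's spread included), upright within 0.1 rad and square to the strip within 0.12 rad, with the lock pushed down more than 4.5 mm (value of joint lock above 0.0045 m and x of rack_heel in the frame of post_ref between -0.004 and 0.004 m and y of rack_heel in the frame of post_ref between -0.004 and 0.004 m and z of rack_heel in the frame of post_ref between -0.016 and 0.016 m and angle between rack_grip's own z axis and vertical below 0.1 rad and angle between the x axis of rack_grip and the x axis of post_ref, either way round below 0.12 rad); the robot touches nothing.
It fails at once if the tape roll is pushed more than 30 mm away (distance of tape_roll from where it was at the start of the episode above 0.03 m).
It fails at once if the thread spool is pushed more than 30 mm away (distance of thread_spool from where it was at the start of the episode above 0.03 m).
It fails at once if the red bottle is pushed more than 30 mm away (distance of red_bottle from where it was at the start of the episode above 0.03 m).
It fails at once if the beeswax is pushed more than 30 mm away (distance of beeswax from where it was at the start of the episode above 0.03 m).
It also fails if it takes over 42 s, if anything falls off the work surface, if the arm or the gripper's body presses on something with over 40 N, if the wrist force passes 120 N, or if a joint passes its speed limit or range.

## Robot

A 6-joint arm with a two-finger parallel gripper is mounted at the origin on a cart in front of the work surface, level with it; the furniture and walls round the work are solid. World frame = base frame: x ahead of the robot, y to its left, z up, the work surface at z = 0. Lengths are in m, angles in rad, forces in N, time in s.
With the tool pointing down it reaches from about 0.425 to 0.95 m from the base axis. Payload 3.5 kg.
Tool frame: the origin (TCP) lies on the centre line of the jaws, within the pads' length; the fingertips stand 14 mm ahead of it and the grasp point (between the pads) lies 5 mm behind it (tips_ahead is the distance from the TCP to the fingertips, in m); y points along the fingers, z is the direction in which the jaws open and shut, and the axes are right-handed (so a half turn about y gives the same grasp; the last joint's range is limited). The gripper opens to 85 mm and grips with 20 to 120 N. Pads are 22 mm wide; open, the fingers measure 114 mm over their backs; the gripper's body (76 mm by 85 mm) begins 54 mm behind the grasp point. The pads swing forward as they close: fully open they stand 13 mm farther back than shut.
Start: joints at [1.073, 0.286, 1.577, -0, 1.279, -0.15], TCP at [0.23, 0.635, 0.214] pointing down, gripper open.
Joint ranges: [-2.77, 2.77], [-0.9, 2.22], [0.21, 2.48], [-1.53, 4.67], [0.24, 2.81], [-2.84, 2.84]. Speed limits (rad/s): [2.79, 2.79, 3.14, 3.14, 3.14, 3.14].

## Interface

Orientations are given as a unit quaternion [x, y, z, w].
In Python, from plant import get_state, read_camera, sign_off, tips_ahead gives the robot as it stands.
- The arm moves only by the tool send_rows, never from a script. Its argument "plan" is a list of rows, each a list of 2 entries, a list of its own where there are three numbers: the shift along the tool's x, y, z in units of 12 cm (1.0 is 12 cm), then the turn, a rotation vector about the tool's x, y, z in units of 360 degrees (1.0 is 360 degrees). In form: [[[tx, ty, tz], [rx, ry, rz]], ...]. A call has 1 to 12 rows; each row shifts and turns the commanded pose from where the row before left it, along the tool's axes as they then stand; what a row does not reach is not made up. A row lasts 1/10 s, in which the tool goes at most 50 mm and 8.59 degrees, less where a joint would pass 70% of its speed; a pose out of reach is approached as far as the arm can. A call with a number of a shift or a turn outside -1 to 1 is refused whole. A call with a gripper value outside its range is refused whole. "gripper" is the closure, from 0 (fully open) to 1 (shut), set as the call begins (left out, the last holds). The fingers move at their own pace and stop on an object; "grip_force" is the grip in N (left out, the last holds). Time passes only in rows, so rows that do not move let the fingers close. It gives the time, the measured TCP pose, the force and the opening at its end, in the units of the state.
- get_state(): the state, without advancing time (a new reading comes with each control period).
- read_camera(name): name is "side" or "top" or "wrist"; returns a dict with "img" (384x512x3 uint8, blue, green, red), "fx", "fy", "cx", "cy" (pixels), "D" ([k1, k2, p1, p2, k3] as OpenCV has them; the pictures are not rectified), "world_from_camera" (4x4, takes a point from camera to world coordinates); the wrist camera has in their place "mount" (4x4, takes a point from camera to tool coordinates, whose origin is the TCP and whose axes are the tool frame's). Camera axes: x right, y down, z forward; pixel columns grow to the right and rows downward; lengths in m; the calibration is good to about 2 mm. A picture is of the moment at which its call begins: read the wrist's pose just before it. There is no depth.
- sign_off(): hands the job in, once; it reports no verdict.
The state is a dict: "time": time; "qpos": joint angles; "dq": joint speeds; "joint_efforts": joint torques, N m; "eef_pos": TCP position; "tcp_rot": TCP orientation; "contact_force": force on the tool from outside, world axes, zero at the start; "wrist_torque": the same for the moment, N m; "opening": opening from 0.0 (shut) to 1.0 (fully open).
Only numpy, scipy, OpenCV 4.12 (cv2) and the standard library are available. Lean on these libraries where they do the work, as an engineer would, in place of code of your own. Each camera call takes 0.05 s, during which the arm holds its last target. There are 200 camera calls.

## Working session

There is one attempt and no reset: what is moved stays moved. The work goes in short steps, Python scripts to look and compute and a tool call to move; the robot and the scene stay as the last step left them, time stands still between calls to the robot, and variables do not carry over. Pictures are saved under pics/ and viewed, about 8 in all and at most 12, crops included, and the job is handed in when it is done.

Besides the shell and the picture viewer there is one more tool, called as a command line: name --argument value ..., lists and objects as JSON in quotes. send_rows: Moves the arm, as the interface text tells. Its arguments: {"type":"object","properties":{"plan":{"type":"array"},"gripper":{"type":"number"},"grip_force":{"type":"number"}},"required":["plan"]}

```bash
ls; mkdir -p pics; cat > h.py <<'E'
import numpy as np, cv2
from plant import *
from scipy.spatial.transform import Rotation as R
def cam(n):
    s=get_state(); c=read_camera(n); c['K']=np.array([[c['fx'],0,c['cx']],[0,c['fy'],c['cy']],[0,0,1.]])
    c['D']=np.array(c['D'],float)
    if n=='wrist':
        T=np.eye(4);T[:3,:3]=R.from_quat(s['tcp_rot']).as_matrix();T[:3,3]=s['eef_pos'];c['T']=T@np.array(c['mount'])
    else: c['T']=np.array(c['world_from_camera'])
    return c
def ray(c,uv):
    p=cv2.undistortPoints(np.array([[uv]],float),c['K'],c['D'])[0,0]
    return c['T'][:3,3],c['T'][:3,:3]@np.array([p[0],p[1],1])
def onplane(c,uv,z):
    o,d=ray(c,uv); return o+d*(z-o[2])/d[2]
def cross(c1,u1,c2,u2):
    o1,d1=ray(c1,u1);o2,d2=ray(c2,u2)
    t=np.linalg.lstsq(np.stack([d1,-d2],1),o2-o1,rcond=None)[0]
    a,b=o1+d1*t[0],o2+d2*t[1]; return (a+b)/2,np.linalg.norm(a-b)
def proj(c,P):
    Ti=np.linalg.inv(c['T']);r=cv2.Rodrigues(Ti[:3,:3])[0]
    return cv2.projectPoints(np.atleast_2d(np.array(P,float)),r,Ti[:3,3],c['K'],c['D'])[0][:,0]
E
python3 - <<'E'
from h import *
s=get_state();print(s, tips_ahead)
for n in('side','top','wrist'):
    c=cam(n);cv2.imwrite(f'pics/{n}0.png',c['img']);print(n,c['T'].round(3).tolist(),c['fx'])
a=cv2.imread('pics/side0.png');b=cv2.imread('pics/top0.png')
cv2.imwrite('pics/a.png',cv2.resize(a,(800,600)));cv2.imwrite('pics/b.png',cv2.resize(b,(800,600)))
E
```

```text
pics
{'time': 0.0, 'qpos': array([ 1.07301987e+00,  2.87175863e-01,  1.57817230e+00, -1.40803571e-05,
        1.27852520e+00, -1.49993642e-01]), 'dq': array([-2.31837461e-03,  4.62109472e-04, -9.19145100e-05, -4.88239160e-04,
       -3.51153761e-04,  9.41366825e-04]), 'joint_efforts': array([-6.86794592e-04, -4.05977511e+01, -2.92628235e+01, -1.81202149e-04,
        5.71057841e-03, -2.06579458e-06]), 'eef_pos': array([0.22969487, 0.6339981 , 0.21284292]), 'tcp_rot': array([ 0.69720861, -0.12259166,  0.12208745, -0.69567672]), 'contact_force': array([0.01106812, 0.57708493, 0.02060144]), 'wrist_torque': array([ 0.00077542, -0.02032351, -0.00279623]), 'opening': 1.0042211452352203} 0.014
side [[0.914, -0.205, 0.351, 0.146], [-0.406, -0.471, 0.783, -1.153], [0.005, -0.858, -0.514, 0.746], [0.0, 0.0, 0.0, 1.0]] 370.79588365746395
top [[0.313, -0.873, 0.374, 0.044], [-0.95, -0.287, 0.124, -0.427], [-0.001, -0.394, -0.919, 1.453], [0.0, 0.0, 0.0, 1.0]] 455.9804715127805
wrist [[0.342, 0.889, 0.305, 0.152], [0.94, -0.322, -0.114, 0.664], [-0.003, 0.326, -0.945, 0.374], [0.0, 0.0, 0.0, 1.0]] 273.2456659680273
```

View pics/a.png

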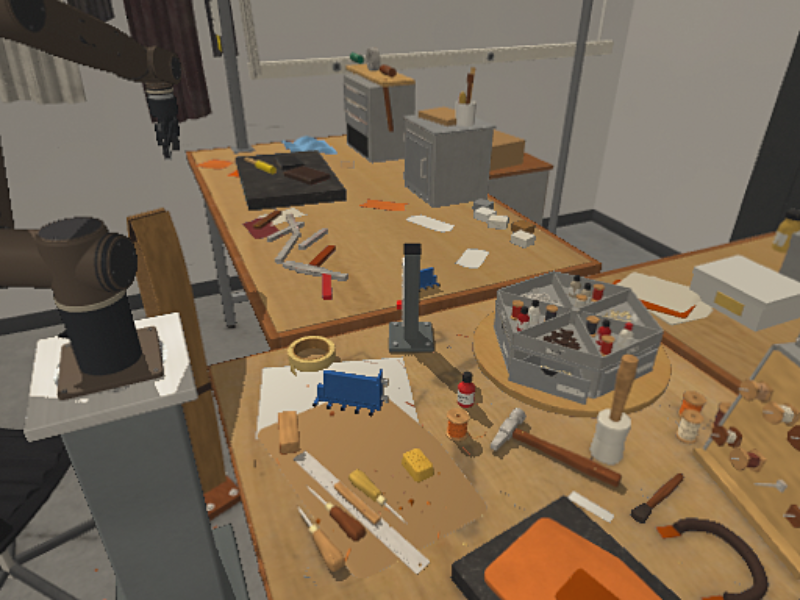

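View pics/b.png

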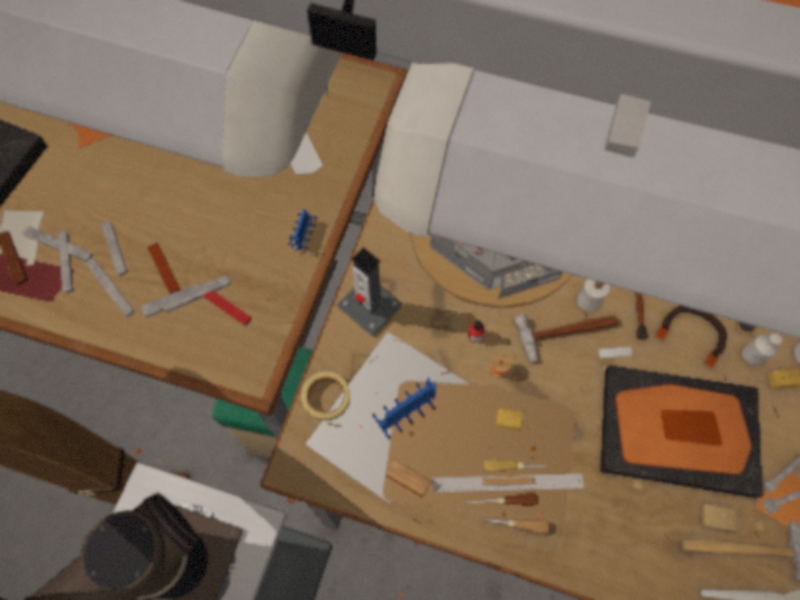

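Candidates for the rack: the blue one on white paper (side 350,390; top 405,407), which looks larger, and the small blue one on the far table (side 425,278; top 303,230). I take the first. The post is at side (411,297), with its red lock at top (360,297). Next is a close crop.

```bash
python3 - <<'E'
from h import *
S=cam('side');T=cam('top')
a=S['img'][215:275,190:260];b=T['img'][235:290,230:290]
c=S['img'][150:230,235:285];d=T['img'][155:218,210:262]
f=lambda i:cv2.resize(i,(400,300),interpolation=cv2.INTER_CUBIC)
cv2.imwrite('pics/c.png',np.vstack([np.hstack([f(a),f(b)]),np.hstack([f(c),f(d)])]))
k=1.5625
print('rack top',onplane(T,(405/k,407/k),.05),'small',onplane(T,(303/k,230/k),.05))
print('post base',onplane(T,(370/k,312/k),.0),onplane(S,(411/k,340/k),0))
print('posttop',onplane(T,(367/k,262/k),.228),onplane(S,(411/k,248/k),0.228))
hsv=cv2.cvtColor(T['img'],cv2.COLOR_BGR2HSV);m=cv2.inRange(hsv,(100,120,40),(130,255,255))
m2=np.zeros_like(m);m2[235:290,230:290]=m[235:290,230:290]
print(cv2.minAreaRect(cv2.findNonZero(m2)))
for nm,uv,z in [('tape',(325,396),.026),('bottle',(477,330),.07),('spool',(501,368),.04),('wax',(509,418),.02)]: print(nm,onplane(T,(uv[0]/k,uv[1]/k),z).round(3))
E
```

```text
rack top [ 0.41031298 -0.32317162  0.05      ] small [0.7262525  0.01957623 0.05      ]
post base [ 0.60393869 -0.17965429  0.        ] [ 0.61521711 -0.18094328  0.        ]
posttop [ 0.6128512  -0.17892422  0.228     ] [ 0.61300279 -0.17668639  0.228     ]
((260.7989196777344, 259.72711181640625), (9.660669326782227, 42.37135696411133), 53.61565017700195)
tape [ 0.387 -0.157  0.026]
bottle [ 0.608 -0.416  0.07 ]
spool [ 0.554 -0.486  0.04 ]
wax [ 0.463 -0.53   0.02 ]
```

View pics/c.png

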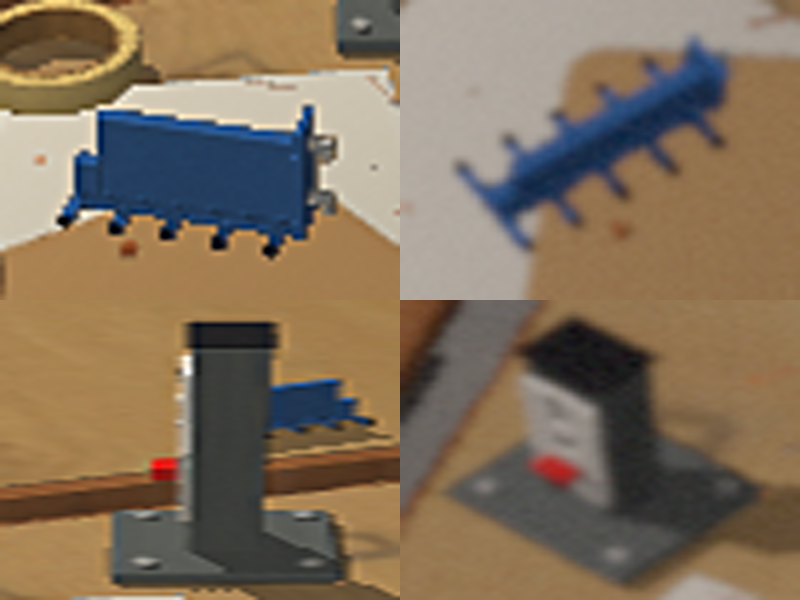

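The crop shows the chosen rack as large, with two steel tabs at its right end. It stands on its ledge, pointing away from the arm. The post's strip faces the robot, with the red lock on its front. Next I work out the approach above the rack.

```bash
cat >> h.py <<'E'
def rows(path,pos0=None,q0=None,n=None):
    """path: list of (xyz, forward yaw, nrows); tool y down, prints rows in move units"""
    s=get_state(); p=np.array(s['eef_pos']) if pos0 is None else np.array(pos0,float)
    r=R.from_quat(s['tcp_rot'])
    out=[]
    for xyz,yaw,n in path:
        xyz=np.array(xyz,float)
        rt=target(yaw)
        dw=(rt*r.inv()).as_rotvec(); st=(xyz-p)/n
        for i in range(n):
            t=r.inv().apply(st)/.12
            rn=R.from_rotvec(dw/n)*r
            w=(r.inv()*rn).as_rotvec()/(2*np.pi)
            out.append([t.round(3).tolist(),w.round(4).tolist()]); r=rn
        p=xyz
    print(str(out).replace(' ',''))
def target(yaw):
    # tool y = -Z ; camera side (tool 'back') opposite to yaw dir; FWD = tool axis sign set below
    x=SGN*np.array([np.cos(yaw),np.sin(yaw),0]); y=np.array([0,0,-1.]); return R.from_matrix(np.stack([x,y,np.cross(x,y)],1))
SGN=1
E
python3 - <<'E'
from h import *
s=get_state();M=R.from_quat(s['tcp_rot']).as_matrix();print(M.round(3));c=read_camera('wrist');print(np.array(c['mount']).round(3))
import h
x=M[:,0];print('tool x yaw',np.arctan2(x[1],x[0]))
T=cam('top');S=cam('side')
# post & rack yaw estimates
k=4/30 # crop c: 400/52 etc
f=lambda u,v,ox,oy,w,hh:(ox+u*w/400,oy+v*hh/300)
P=lambda u,v,z:onplane(T,f(u,v,210,155,52,63),z)
B=[P(446-400,490-300,.01),P(572-400,430-300,.01),P(760-400,488-300,.01),P(622-400,583-300,.01)]
print('base corners',np.round(B,3))
for a,b in((0,3),(1,2),(1,0),(2,3)):
    d=B[b]-B[a];print(np.linalg.norm(d),np.arctan2(d[1],d[0]))
Q=lambda u,v,z:onplane(T,f(u-400,v,230,235,60,55),z)
a,b=Q(508,190,.066),Q(715,75,.066);print(a,b,np.linalg.norm(b-a),np.arctan2(*(b-a)[[1,0]]))
E
```

```text
[[ 0.94  -0.001  0.341]
 [-0.341 -0.001  0.94 ]
 [-0.    -1.    -0.001]]
[[ 0.001  0.945  0.326 -0.083]
 [ 0.001 -0.326  0.945 -0.161]
 [ 1.    -0.001 -0.001  0.002]
 [ 0.     0.     0.     1.   ]]
tool x yaw -0.3477698099006651
base corners [[ 0.595 -0.107  0.01 ]
 [ 0.657 -0.145  0.01 ]
 [ 0.64  -0.241  0.01 ]
 [ 0.551 -0.206  0.01 ]]
0.10745954784128003 -1.9872001933115744
0.0969115454656378 -1.7510990596728577
0.07331149307054123 2.599734329445679
0.0954907657889918 2.7677548384576562
[ 0.36545125 -0.29529184  0.066     ] [ 0.45992576 -0.36671127  0.066     ] 0.11843212705965253 -0.6473077932778157
```

```bash
python3 - <<'E'
from h import *
rows([((.40,.35,.28),-.45,9),((.46,.10,.28),-.55,6)])
E
```

```text
[[[0.238,-0.061,-0.194],[0.0,0.0018,-0.0]],[[0.24,-0.061,-0.191],[0.0,0.0018,-0.0]],[[0.242,-0.061,-0.189],[0.0,0.0018,-0.0]],[[0.244,-0.061,-0.186],[0.0,0.0018,-0.0]],[[0.246,-0.061,-0.183],[0.0,0.0018,-0.0]],[[0.248,-0.061,-0.18],[0.0,0.0018,-0.0]],[[0.25,-0.061,-0.177],[0.0,0.0018,-0.0]],[[0.252,-0.061,-0.175],[0.0,0.0018,-0.0]],[[0.254,-0.061,-0.172],[0.0,0.0018,-0.0]],[[0.226,-0.0,-0.276],[0.0,0.0027,0.0]],[[0.231,-0.0,-0.273],[0.0,0.0027,0.0]],[[0.235,-0.0,-0.269],[0.0,0.0027,-0.0]],[[0.24,-0.0,-0.265],[0.0,0.0027,-0.0]],[[0.244,-0.0,-0.261],[0.0,0.0027,-0.0]],[[0.248,-0.0,-0.257],[0.0,0.0027,-0.0]]]
```

send_rows --plan '[[[0.24,-0.06,-0.19],[0,0.002,0]],[[0.24,-0.06,-0.19],[0,0.002,0]],[[0.24,-0.06,-0.19],[0,0.002,0]],[[0.24,-0.06,-0.19],[0,0.002,0]],[[0.25,-0.06,-0.18],[0,0.002,0]],[[0.25,-0.06,-0.18],[0,0.002,0]],[[0.25,-0.06,-0.18],[0,0.002,0]],[[0.25,-0.06,-0.17],[0,0.002,0]],[[0.25,-0.06,-0.17],[0,0.002,0]],[[0.23,0,-0.27],[0,0.002,0]],[[0.23,0,-0.27],[0,0.002,0]],[[0.23,0,-0.27],[0,0.002,0]]]'

```text
time: 1.6
eef_pos: [0.4279, 0.2245, 0.2793]
tcp_rot: [-0.685, 0.174, -0.175, 0.685]
contact_force: [-0.1, 0.6, -0.2]
opening: 0.999
```

```bash
python3 - <<'E'
from h import *
rows([((.46,.10,.28),-.55,3),((.43,-.15,.28),-.6,6),((.402,-.322,.22),-.647,5)])
E
```

```text
[[[0.244,-0.002,-0.261],[-0.0,0.0027,0.0]],[[0.248,-0.002,-0.257],[-0.0,0.0027,0.0]],[[0.252,-0.002,-0.252],[-0.0,0.0027,0.0]],[[0.146,-0.0,-0.318],[0.0,0.0013,0.0]],[[0.149,-0.0,-0.317],[0.0,0.0013,-0.0]],[[0.151,-0.0,-0.315],[0.0,0.0013,0.0]],[[0.154,-0.0,-0.314],[0.0,0.0013,0.0]],[[0.156,-0.0,-0.313],[0.0,0.0013,0.0]],[[0.159,-0.0,-0.311],[0.0,0.0013,0.0]],[[0.123,0.1,-0.263],[0.0,0.0015,0.0]],[[0.126,0.1,-0.262],[0.0,0.0015,0.0]],[[0.128,0.1,-0.261],[-0.0,0.0015,0.0]],[[0.131,0.1,-0.259],[0.0,0.0015,0.0]],[[0.133,0.1,-0.258],[0.0,0.0015,-0.0]]]
```

send_rows --plan '[[[0.245,0,-0.26],[0,0.0027,0]],[[0.25,0,-0.26],[0,0.0027,0]],[[0.25,0,-0.25],[0,0.0027,0]],[[0.15,0,-0.32],[0,0.0013,0]],[[0.15,0,-0.32],[0,0.0013,0]],[[0.15,0,-0.315],[0,0.0013,0]],[[0.155,0,-0.315],[0,0.0013,0]],[[0.155,0,-0.31],[0,0.0013,0]],[[0.16,0,-0.31],[0,0.0013,0]],[[0.125,0.1,-0.26],[0,0.0015,0]],[[0.125,0.1,-0.26],[0,0.0015,0]],[[0.13,0.1,-0.26],[0,0.0015,0]]]'

```text
time: 2.8
eef_pos: [0.414, -0.2534, 0.243]
tcp_rot: [0.673, -0.218, 0.219, -0.672]
contact_force: [0.5, -0.6, 1.1]
opening: 1.003
```

send_rows --plan '[[[0.13,0.1,-0.26],[0,0.0015,0]],[[0.13,0.1,-0.26],[0,0.0015,0]],[[0,0,0],[0,0,0]]]'

```text
time: 3.1
eef_pos: [0.4012, -0.3231, 0.2171]
tcp_rot: [-0.67, 0.227, -0.225, 0.67]
contact_force: [0.1, 0.3, 0.8]
opening: 1.0
```

```bash
cat > rk.py <<'E'
from h import *
def rackmask(c):
    hsv=cv2.cvtColor(c['img'],cv2.COLOR_BGR2HSV);m=cv2.inRange(hsv,(100,120,40),(130,255,255))
    return m
E
python3 - <<'E'
from rk import *
print(get_state()['eef_pos'],get_state()['tcp_rot'])
c=cam('wrist');import pickle;pickle.dump(c,open('w1.pkl','wb'))
cv2.imwrite('pics/w1.png',cv2.resize(c['img'],(800,600)))
E
```

```text
[ 0.4011921  -0.32311638  0.2170837 ] [-0.66985911  0.22677656 -0.22474281  0.6703371 ]
```

View pics/w1.png

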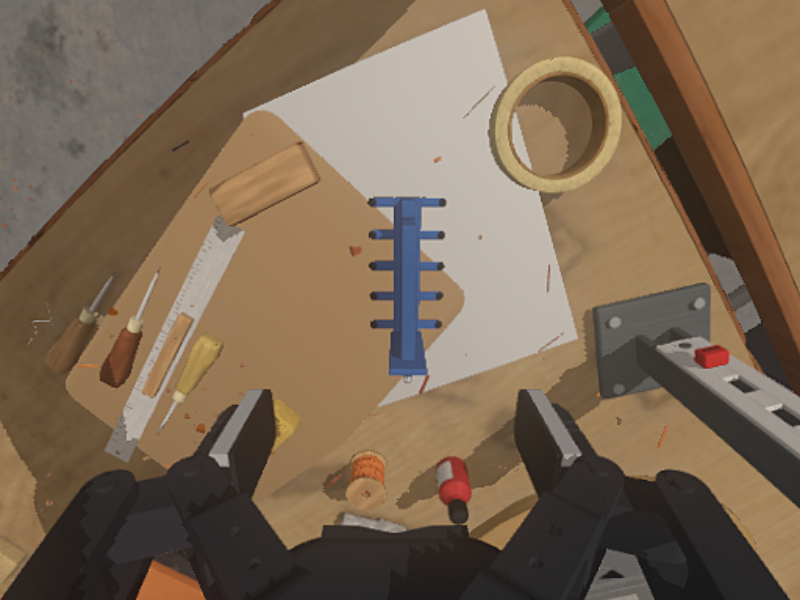

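The wrist view shows the rack upright in the image. Its rib runs (407,225)–(405,345), its plate's top edge (390–426,374) is towards the bottom of the image, and the steel tab is at (408,379). The tape, bottle and spool are well clear.

```bash
python3 - <<'E'
from rk import *
import pickle
c=pickle.load(open('w1.pkl','rb'));k=1.5625
g=lambda u,v,z:onplane(c,((u+.5)/k-.5,(v+.5)/k-.5),z)
pl,pr=g(390,374,.08),g(427,374,.08);print('plate w',np.linalg.norm(pl-pr),(pl+pr)/2)
h=[(g(a,v,.004)+g(b,v,.004))/2 for a,b,v in((371,444,202),(371,444,235),(372,442,266),(371,441,296),(371,440,324))]
print(np.round(h,4)); d=h[0]-h[-1];d=-d;yaw=np.arctan2(d[1],d[0]);print('yaw',yaw,np.linalg.norm(d))
r0,r1=g(407,227,.066),g(405,335,.066);d2=r1-r0;print('rib',r0,r1,np.linalg.norm(d2),np.arctan2(d2[1],d2[0]))
p=(pl+pr)/2;u=np.array([np.cos(yaw),np.sin(yaw),0]);print('grip from plate',p-u*.073)
m=rackmask(c);m[:120]=0;m[245:]=0
ys=[];
for v in range(145,225,2):
    xs=np.flatnonzero(m[v,230:290])+230
    if len(xs) and xs.max()-xs.min()<20: ys.append((v,(xs.min()+xs.max())/2,len(xs)))
print(ys)
E
```

```text
plate w 0.029000351370544374 [ 0.4691529  -0.35925836  0.08      ]
[[ 0.37   -0.2836  0.004 ]
 [ 0.3928 -0.3007  0.004 ]
 [ 0.415  -0.3178  0.004 ]
 [ 0.4371 -0.3355  0.004 ]
 [ 0.459  -0.3524  0.004 ]]
yaw -0.6581254186417868 0.11249663837506044
rib [ 0.37851147 -0.29257424  0.066     ] [ 0.44588814 -0.34488695  0.066     ] 0.08530085736812938 -0.660197691211619
grip from plate [ 0.41139967 -0.31460901  0.08      ]
[(145, np.float64(260.0), 6), (155, np.float64(259.5), 2), (157, np.float64(259.5), 3), (159, np.float64(259.5), 3), (161, np.float64(259.5), 3), (163, np.float64(259.5), 4), (165, np.float64(259.5), 3), (167, np.float64(262.5), 3), (171, np.float64(272.5), 11), (173, np.float64(267.0), 1), (175, np.float64(259.5), 4), (177, np.float64(259.5), 3), (179, np.float64(259.5), 5), (181, np.float64(259.5), 7), (183, np.float64(259.5), 5), (185, np.float64(259.5), 8), (193, np.float64(259.5), 7), (195, np.float64(259.5), 5), (197, np.float64(258.0), 7), (199, np.float64(258.0), 6), (201, np.float64(259.0), 8), (203, np.float64(259.0), 9), (207, np.float64(267.5), 14), (211, np.float64(261.0), 4), (213, np.float64(259.0), 7), (215, np.float64(261.0), 4), (217, np.float64(260.0), 4), (219, np.float64(263.5), 4), (221, np.float64(261.0), 2), (223, np.float64(261.0), 4)]
```

```bash
python3 - <<'E'
from h import *
rows([((.4155,-.3176,.12),-.658,3),((.4155,-.3176,.034),-.658,4)])
E
```

```text
[[[0.024,0.272,0.032],[-0.0,0.0005,-0.0001]],[[0.024,0.272,0.032],[-0.0,0.0005,-0.0001]],[[0.023,0.272,0.032],[-0.0,0.0005,-0.0001]],[[0.0,0.179,-0.0],[0.0,0.0,-0.0]],[[0.0,0.179,-0.0],[0.0,0.0,-0.0]],[[-0.0,0.179,-0.0],[0.0,0.0,0.0]],[[-0.0,0.179,-0.0],[0.0,0.0,-0.0]]]
```

send_rows --plan '[[[0.024,0.27,0.032],[0,0.0005,0]],[[0.024,0.27,0.032],[0,0.0005,0]],[[0.024,0.27,0.032],[0,0.0005,0]],[[0,0.18,0],[0,0,0]],[[0,0.18,0],[0,0,0]],[[0,0.18,0],[0,0,0]],[[0,0.16,0],[0,0,0]],[[0,0,0],[0,0,0]]]'

```text
time: 3.95
eef_pos: [0.4157, -0.314, 0.0358]
tcp_rot: [-0.669, 0.229, -0.225, 0.671]
contact_force: [0.8, 0.3, -0.2]
opening: 1.001
```

send_rows --plan '[[[0.01,0,-0.02],[0,0,0]],[[0,0,0],[0,0,0]]]'

```text
time: 4.15
eef_pos: [0.4173, -0.3202, 0.0397]
tcp_rot: [0.67, -0.226, 0.228, -0.669]
contact_force: [0.4, -0.7, 0.6]
opening: 1.0
```

send_rows --plan '[[[0,0,0],[0,0,0]],[[0,0,0],[0,0,0]],[[0,0,0],[0,0,0]],[[0,0,0],[0,0,0]],[[0,0,0],[0,0,0]],[[0,0,0],[0,0,0]],[[0,0,0],[0,0,0]],[[0,0,0],[0,0,0]]]' --gripper 1 --grip_force 100

```text
time: 4.95
eef_pos: [0.416, -0.3195, 0.038]
tcp_rot: [0.67, -0.228, 0.227, -0.669]
contact_force: [-1.1, -1.0, 1.6]
opening: 0.098
```

```bash
python3 - <<'E'
from h import *
print(get_state()['opening'])
rows([((.416,-.3195,.14),-.658,4),((.42,-.27,.25),-.45,6)])
E
```

```text
0.09833926325312088
[[[-0.0,-0.213,-0.0],[0.0,0.0001,-0.0]],[[-0.0,-0.213,-0.0],[0.0,0.0001,-0.0]],[[-0.0,-0.213,-0.0],[0.0,0.0001,-0.0]],[[-0.0,-0.213,-0.0],[0.0,0.0001,-0.0]],[[-0.038,-0.153,0.058],[0.0,-0.0055,0.0]],[[-0.036,-0.153,0.059],[0.0,-0.0055,-0.0]],[[-0.034,-0.153,0.06],[0.0,-0.0055,0.0]],[[-0.031,-0.153,0.061],[0.0,-0.0055,-0.0]],[[-0.029,-0.153,0.062],[-0.0,-0.0055,0.0]],[[-0.027,-0.153,0.063],[0.0,-0.0055,0.0]]]
```

send_rows --plan '[[[0,-0.1,0],[0,0,0]],[[0,-0.2,0],[0,0,0]],[[0,-0.25,0],[0,0,0]],[[0,-0.25,0],[0,0,0]],[[-0.035,-0.15,0.06],[0,-0.0055,0]],[[-0.035,-0.15,0.06],[0,-0.0055,0]],[[-0.035,-0.15,0.06],[0,-0.0055,0]],[[-0.03,-0.15,0.06],[0,-0.0055,0]],[[-0.03,-0.15,0.06],[0,-0.0055,0]],[[-0.03,-0.15,0.06],[0,-0.0055,0]],[[0,0,0],[0,0,0]],[[0,0,0],[0,0,0]]]'

```text
time: 6.15
eef_pos: [0.4196, -0.2701, 0.2416]
tcp_rot: [0.689, -0.157, 0.157, -0.689]
contact_force: [0.3, 0.7, -2.2]
opening: 0.104
```

```bash
python3 - <<'E'
from rk import *
import pickle
s=get_state();print(s['eef_pos'],s['opening'],s['contact_force'],R.from_quat(s['tcp_rot']).as_matrix()[:,0])
c=cam('wrist');S=cam('side');pickle.dump((c,S,cam('top')),open('w2.pkl','wb'))
a=cv2.resize(c['img'],(800,600));
b=cv2.resize(S['img'][140:240,180:313],(400,300),interpolation=cv2.INTER_CUBIC)
a[:300,:400]=b
cv2.imwrite('pics/w2.png',a)
E
```

```text
[ 0.41959615 -0.27008409  0.24156295] 0.10449596056445364 [ 0.27262949  0.71410672 -2.24554143] [ 9.01307569e-01 -4.33179703e-01  1.04998412e-04]
```

View pics/w2.png

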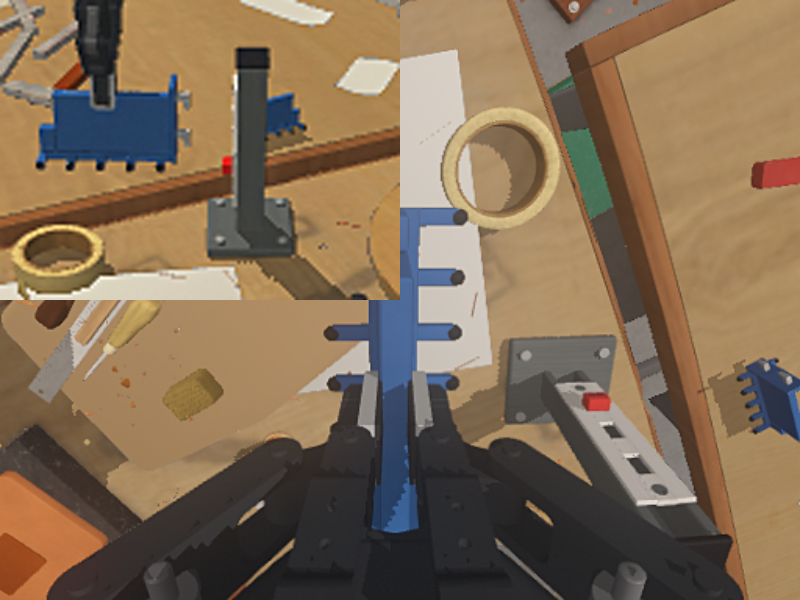

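The rack is held level, with its tabs clear at the front (side inset 180,95–130). The strip is clear in view: lock at (596,402), the upper two slots at (608,432) and (636,466). Next is a zoom on the strip.

```bash
python3 - <<'E'
import pickle,cv2
from h import *
c,S,T=pickle.load(open('w2.pkl','rb'))
cv2.imwrite('pics/w3.png',cv2.resize(c['img'][205:325,318:468],(750,600),interpolation=cv2.INTER_CUBIC))
E
```

```text
(no output)
```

View pics/w3.png

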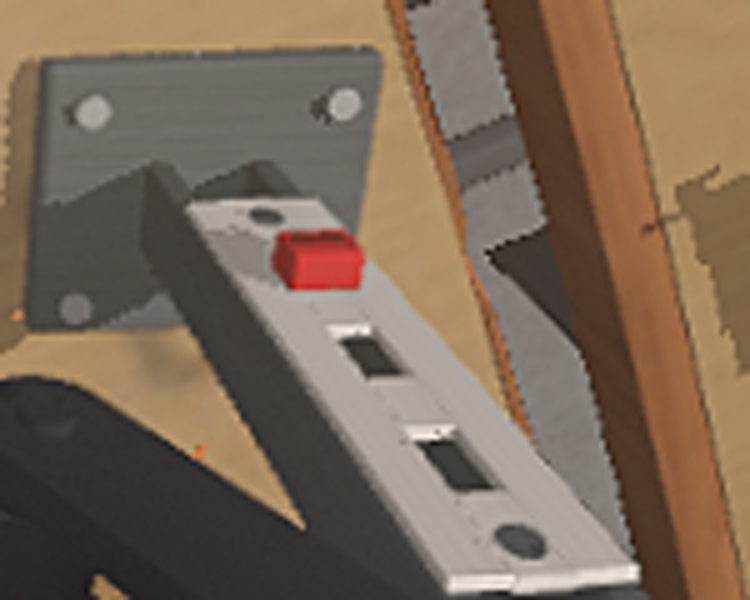

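```bash
cat > post.py <<'E'
from h import *
from scipy.optimize import least_squares
def fit(c,px,loc,edges,x0):
    """px: pixels of slot corners with strip coords loc (y,z); edges: (pixel,y) with free z"""
    allpx=np.vstack([px,[e[0] for e in edges]])
    def pts(p):
        x,y,z,a=p[:4];u=np.array([np.cos(a),np.sin(a),0]);v=np.array([-u[1],u[0],0])
        L=list(loc)+[(e[1],zz) for e,zz in zip(edges,p[4:])]
        return np.array([np.array([x,y,z])+v*l[0]+np.array([0,0,l[1]]) for l in L])
    r=least_squares(lambda p:(proj(c,pts(p))-allpx).ravel(),list(x0)+[.05]*len(edges),x_scale=[.1,.1,.1,.3]+[.1]*len(edges))
    return r.x[:4],np.abs(r.fun).reshape(-1,2).max(1)
E
python3 - <<'E'
from post import *
import pickle
c,S,T=pickle.load(open('w2.pkl','rb'))
k=lambda u,v:((u+.5)/5-.5+318,(v+.5)/5-.5+205)
px=np.array([k(*p) for p in((326,326),(372,325),(368,378),(413,376),(401,427),(448,425),(456,491),(506,488))])
w=.00575;loc=[(-w,.02),(w,.02),(-w,.042),(w,.042),(-w,.06),(w,.06),(-w,.082),(w,.082)]
ed=[(k(*p),y) for p,y in(((190,205),-.02),((273,326),-.02),((342,426),-.02),((445,576),-.02),((318,198),.02),((513,426),.02),((637,569),.02))]
print(fit(c,px,loc,ed,(.59,-.17,.1,-.4)))
p4,_=fit(c,px,loc,ed,(.59,-.17,.1,-.4))
# base corners at z .01
for q in((40,60),(383,47),(27,328)): print(onplane(c,k(*q),.01).round(4))
for q,z in(((637,569),.2),((445,576),.2)): print(onplane(c,k(*q),z).round(4))
# where would side/top cameras see slots
u=np.array([np.cos(p4[3]),np.sin(p4[3]),0]);P=[p4[:3]+[0,0,z]-u*.012*(i>0) for i,z in enumerate((0,.006))]
print('lock top front px: top',proj(T,P[1:]),'side',proj(S,P[1:]))
for n,C,b in(('top',T,(210,155,262,218)),('side',S,(235,150,285,230))):
    hsv=cv2.cvtColor(C['img'],cv2.COLOR_BGR2HSV);m=cv2.inRange(hsv,(0,170,100),(6,255,255))|cv2.inRange(hsv,(174,170,100),(180,255,255))
    v,uu=np.nonzero(m[b[1]:b[3],b[0]:b[2]]);print(n,'red u',uu.min()+b[0],uu.max()+b[0],'v',v.min()+b[1],v.max()+b[1])
E
```

```text
(array([ 0.60282456, -0.16442554,  0.08876588, -0.44015249]), array([0.29196572, 0.1823861 , 0.14634053, 0.13409375, 0.48788233,
       0.75195409, 0.64304332, 0.38553789, 0.23925923, 0.04691376,
       0.00660958, 0.05982997, 0.30079953, 0.14691673, 0.05606884]))
[ 0.5494 -0.2034  0.01  ]
[ 0.5933 -0.103   0.01  ]
[ 0.6407 -0.2421  0.01  ]
[ 0.6051 -0.1484  0.2   ]
[ 0.588  -0.1839  0.2   ]
lock top front px: top [[228.68401604 189.87152723]] side [[254.66928013 193.02498339]]Traceback (most recent call last):
  File "<stdin>", line 18, in <module>
    return umr_minimum(a, axis, None, out, keepdims, initial, where)
ValueError: zero-size array to reduction operation minimum which has no identity
```

```bash
python3 - <<'E'
from h import *
rows([((.429,-.185,.2),-.42,4)])
E
```

```text
[[[-0.058,0.084,0.168],[-0.0,-0.0011,-0.0001]],[[-0.057,0.084,0.169],[-0.0,-0.0011,-0.0001]],[[-0.056,0.084,0.169],[-0.0,-0.0011,-0.0001]],[[-0.054,0.084,0.17],[-0.0,-0.0011,-0.0001]]]
```

send_rows --plan '[[[-0.055,0.085,0.17],[0,-0.001,0]],[[-0.055,0.085,0.17],[0,-0.001,0]],[[-0.055,0.085,0.17],[0,-0.001,0]],[[-0.055,0.085,0.17],[0,-0.001,0]],[[0,0,0],[0,0,0]],[[0,0,0],[0,0,0]]]'

```text
time: 6.9
eef_pos: [0.4301, -0.1852, 0.2001]
tcp_rot: [-0.691, 0.149, -0.148, 0.691]
contact_force: [0.5, -1.4, -2.1]
opening: 0.107
```

```bash
python3 - <<'E'
from h import *
import pickle
cs=[]
P=[]
for i in range(5):
    s=get_state();P.append(np.r_[s['eef_pos'],s['tcp_rot']*np.sign(s['tcp_rot'][3])]);cs.append(cam('wrist'))
P=np.array(P);print(P[:,:3].round(4),P[:,3:].round(4));
c=cs[0];m=P.mean(0);M=np.eye(4);M[:3,:3]=R.from_quat(m[3:]).as_matrix();M[:3,3]=m[:3];c['T']=M@np.array(c['mount'])
pickle.dump((c,m),open('w4.pkl','wb'))
cv2.imwrite('pics/w4.png',cv2.resize(c['img'][225:384,300:512],(800,600),interpolation=cv2.INTER_CUBIC))
E
```

```text
[[ 0.4301 -0.1852  0.2001]
 [ 0.4304 -0.1858  0.2008]
 [ 0.4306 -0.1861  0.2013]
 [ 0.4307 -0.1863  0.2015]
 [ 0.4307 -0.1863  0.2015]] [[-0.6914  0.1487 -0.1476  0.6915]
 [-0.6915  0.1485 -0.1483  0.6912]
 [-0.6915  0.1484 -0.1487  0.6911]
 [-0.6915  0.1484 -0.1489  0.6911]
 [-0.6915  0.1484 -0.149   0.6911]]
```

View pics/w4.png

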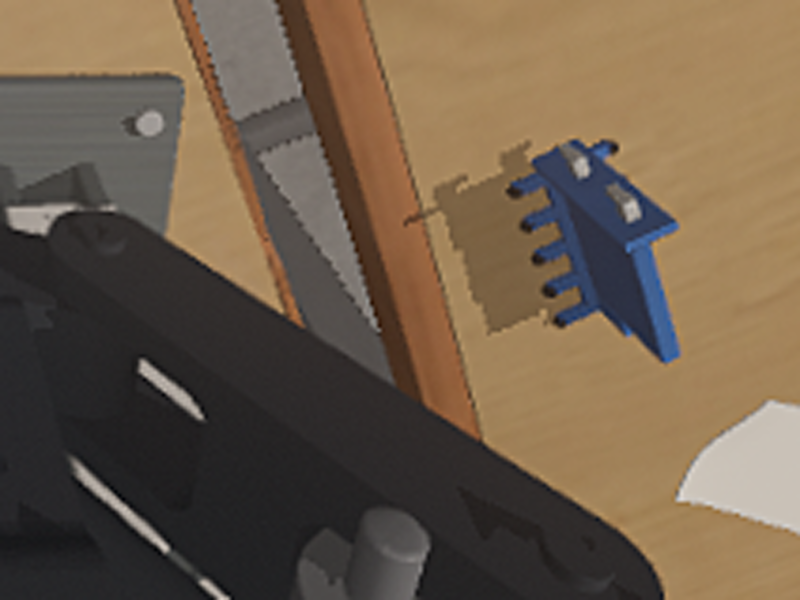

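The finger linkage hides the strip in this view, so I go back out sideways to the clear view, settle and remeasure.

```bash
python3 - <<'E'
from h import *
rows([((.425,-.252,.235),-.42,3)])
E
```

```text
[[[0.061,-0.093,-0.173],[0.0,-0.0002,0.0]],[[0.061,-0.093,-0.173],[0.0,-0.0002,0.0]],[[0.061,-0.093,-0.173],[0.0,-0.0002,0.0]]]
```

send_rows --plan '[[[0.06,-0.09,-0.17],[0,0,0]],[[0.06,-0.09,-0.17],[0,0,0]],[[0.06,-0.09,-0.17],[0,0,0]],[[0,0,0],[0,0,0]],[[0,0,0],[0,0,0]],[[0,0,0],[0,0,0]],[[0,0,0],[0,0,0]],[[0,0,0],[0,0,0]]]'

```text
time: 7.95
eef_pos: [0.425, -0.2491, 0.2329]
tcp_rot: [-0.691, 0.148, -0.148, 0.692]
contact_force: [-0.0, -0.2, -2.3]
opening: 0.11
```

```bash
python3 - <<'E'
from h import *
import pickle
P=[]
for i in range(3):
    s=get_state();P.append(s['eef_pos']);c=cam('wrist')
print(np.array(P).round(4));x=R.from_quat(s['tcp_rot']).as_matrix();print(x.round(4).tolist())
pickle.dump(c,open('w5.pkl','wb'))
cv2.imwrite('pics/w5.png',cv2.resize(c['img'][225:345,310:470],(800,600),interpolation=cv2.INTER_CUBIC))
E
```

```text
[[ 0.425  -0.2491  0.2329]
 [ 0.425  -0.2492  0.233 ]
 [ 0.4251 -0.2494  0.2332]]
[[0.9123, -0.0003, 0.4094], [-0.4094, 0.0003, 0.9123], [-0.0005, -1.0, 0.0002]]
```

View pics/w5.png

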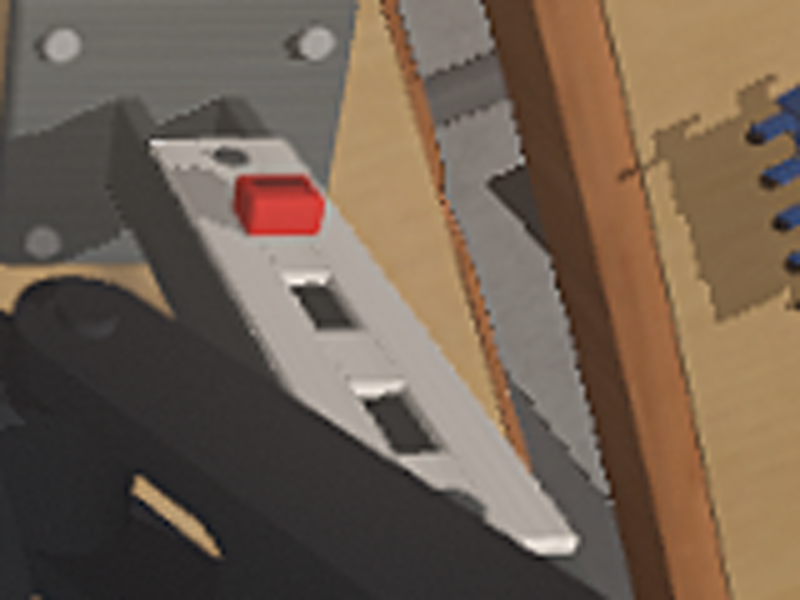

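The strip is clear down to the finger. The lower of the two slots runs (284–330,272) to (322–364,328). The upper one runs (350–403,380) to (398–443,451). The lock is at (280,205).

```bash
python3 - <<'E'
from post import *
import pickle
c=pickle.load(open('w5.pkl','rb'))
k=lambda u,v:((u+.5)/5-.5+310,(v+.5)/5-.5+225)
px=np.array([k(*p) for p in((283,273),(330,271),(320,331),(366,327),(351,381),(403,379),(397,454),(446,451))])
w=.00575;loc=[(-w,.02),(w,.02),(-w,.042),(w,.042),(-w,.06),(w,.06),(-w,.082),(w,.082)]
ed=[(k(*p),y) for p,y in(((150,143),-.02),((284,388),-.02),((290,138),.02),((400,290),.02),((577,537),.02))]
p,e=fit(c,px,loc,ed,(.59,-.17,.1,-.4));print(p.round(4),e.round(2))
# fixed-yaw variant and lock check
g=lambda q,z:onplane(c,k(*q),z)
L,Rr=g((236,232),p[2]+.006),g((322,233),p[2]+.006);print('lock top front w',np.linalg.norm(L-Rr),(L+Rr)/2, 'yaw',np.arctan2(*(Rr-L)[[1,0]])-np.pi/2)
b=[g(q,.01) for q in((60,46),(318,44),(42,242))];print('bolts',np.round(b,4),np.arctan2(*(b[1]-b[0])[[1,0]])-np.pi/2,np.arctan2(*(b[2]-b[0])[[1,0]]))
x=np.load
u=np.array([np.cos(p[3]),np.sin(p[3]),0]);v=np.array([-u[1],u[0],0])
t=get_state()['eef_pos']-p[:3];print('TCP in strip frame (along,lat,z)',t@u,t@v,t[2]); print('post centre from bolts', (b[1]+b[2])/2, ((b[1]+b[2])/2-p[:3])@v)
E
```

```text
[ 0.6013 -0.1646  0.0904 -0.3697] [0.2  0.43 0.36 0.17 0.36 0.41 0.41 0.53 0.08 0.68 0.37 0.01 0.59]
lock top front w 0.0228526895156325 [ 0.59861376 -0.1651596   0.0964068 ] yaw -0.45153235084585575
bolts [[ 0.574  -0.1955  0.01  ]
 [ 0.6077 -0.1201  0.01  ]
 [ 0.6406 -0.225   0.01  ]] -0.4201865626660879 -0.4170930731372495
TCP in strip frame (along,lat,z) -0.13368248253843543 -0.14282902353418678 0.14284132261805849
post centre from bolts [ 0.62412385 -0.17254469  0.01      ] 0.0008612333270299576
```

```bash
python3 - <<'E'
from h import *
rows([((.502,-.119,.1385),-.42,6)])
E
```

```text
[[[0.023,0.132,0.209],[-0.0,-0.0001,-0.0]],[[0.023,0.132,0.209],[-0.0,-0.0001,-0.0]],[[0.023,0.132,0.209],[-0.0,-0.0001,-0.0]],[[0.023,0.132,0.209],[-0.0,-0.0001,-0.0]],[[0.024,0.132,0.209],[-0.0,-0.0001,-0.0]],[[0.024,0.132,0.209],[-0.0,-0.0001,-0.0]]]
```

send_rows --plan '[[[0.02,0.1,0.15],[0,0,0]],[[0.023,0.132,0.21],[0,0,0]],[[0.023,0.132,0.21],[0,0,0]],[[0.023,0.132,0.21],[0,0,0]],[[0.023,0.132,0.21],[0,0,0]],[[0.023,0.132,0.21],[0,0,0]],[[0.003,0.03,0.055],[0,0,0]],[[0,0,0],[0,0,0]],[[0,0,0],[0,0,0]],[[0,0,0],[0,0,0]],[[0,0,0],[0,0,0]],[[0,0,0],[0,0,0]]]'

```text
time: 9.3
eef_pos: [0.502, -0.1201, 0.1393]
tcp_rot: [0.691, -0.148, 0.149, -0.691]
contact_force: [-0.7, 1.0, -2.4]
opening: 0.105
```

```bash
python3 - <<'E'
from h import *
import pickle
S=cam('side');W=cam('wrist');T=cam('top');s=get_state();print(s['eef_pos'],s['contact_force'],R.from_quat(s['tcp_rot']).as_matrix()[:,0])
pickle.dump((S,W,T),open('w6.pkl','wb'))
f=lambda i,w,h:cv2.resize(i,(w,h),interpolation=cv2.INTER_CUBIC)
a=f(S['img'][150:225,205:285],400,375);b=f(T['img'][150:225,185:265],400,375)
w=f(W['img'][160:384,106:406],300,224)
o=np.zeros((600,800,3),np.uint8);o[:375,:400]=a;o[:375,400:]=b;o[376:,:300]=w
cv2.imwrite('pics/w6.png',o)
E
```

```text
[ 0.50189853 -0.11967364  0.13884306] [ 0.28525661  0.97514946 -1.81206962] [ 9.11835567e-01 -4.10555420e-01  3.83144483e-04]
```

View pics/w6.png

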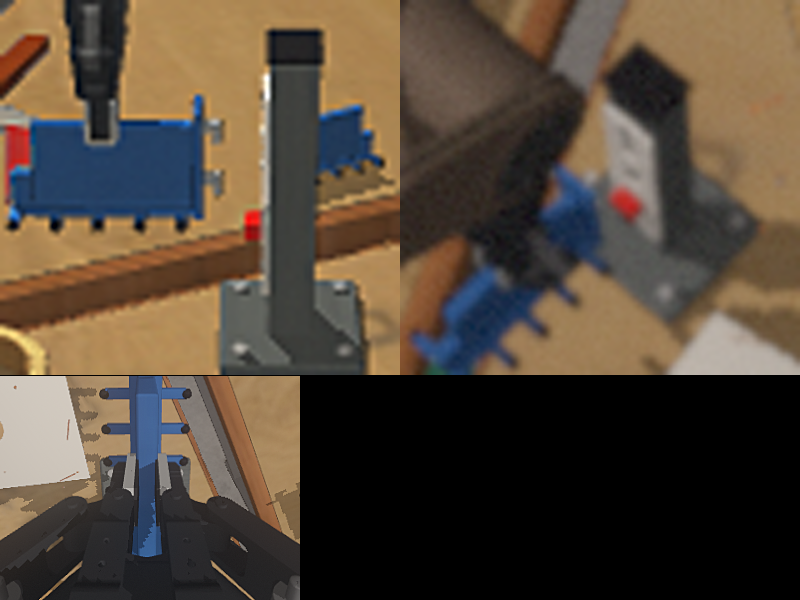

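The side view looks square across, so the approach direction is level in the image. The tabs are at (215,130) and (215,183), the lock at (254,225). I compare the predicted and seen rows of the rack and the lock.

```bash
python3 - <<'E'
from h import *
import pickle
S,W,T=pickle.load(open('w6.pkl','rb'))
a=-.42;u=np.array([np.cos(a),np.sin(a),0]);v=np.array([-u[1],u[0],0]);ez=np.array([0,0,1])
t=np.array([.5019,-.1197,.1388]); heel=t+u*.068-ez*.038; seat=np.array([.6025,-.164,.0895])
A=lambda o,x,y,z:o+u*x/1e3+v*y/1e3+ez*z/1e3
print('pred plate rear-near bottom/top',proj(S,[A(heel,0,-15,0),A(heel,0,-15,80),A(heel,0,15,80)]).round(1).tolist())
print('pred tabs top (far end)',proj(S,[A(heel,12,4,68),A(heel,12,-4,68),A(heel,12,-3,52),A(heel,12,4,28),A(heel,12,-4,28),A(heel,12,-3,12)]).round(1).tolist())
print('pred lock corners front: far top,near top,near bot?',proj(S,[A(seat,-12,10,6),A(seat,-12,-10,6),A(seat,0,-10,6),A(seat,0,-20,0)]).round(1).tolist())
print('pred strip top?/post near', proj(S,[A(seat,0,-20,100),A(seat,0,-20,-89)]).round(1).tolist())
i=S['img'].astype(int);
print('red');
for r in range(189,201): print(r,[(x[2]-x[1]) for x in i[r,252:260]])
print('col plate 244-250 grey rows')
hsv=cv2.cvtColor(S['img'],cv2.COLOR_BGR2HSV)
for r in range(165,198): print(r,hsv[r,242:252,1].tolist(),hsv[r,242:252,2].tolist())
E
```

```text
pred plate rear-near bottom/top [[245.7, 193.8], [245.5, 172.8], [245.7, 168.6]]
pred tabs top (far end) [[249.3, 173.4], [249.2, 174.5], [249.2, 178.6], [249.3, 183.8], [249.3, 185.0], [249.3, 189.0]]
pred lock corners front: far top,near top,near bot? [[254.5, 191.4], [254.5, 194.3], [258.1, 194.4], [258.1, 197.4]]
pred strip top?/post near [[258.4, 171.1], [257.8, 219.0]]
red
189 [np.int64(39), np.int64(40), np.int64(40), np.int64(40), np.int64(41), np.int64(26), np.int64(7), np.int64(-4)]
190 [np.int64(38), np.int64(38), np.int64(38), np.int64(36), np.int64(36), np.int64(23), np.int64(4), np.int64(-4)]
191 [np.int64(37), np.int64(32), np.int64(28), np.int64(27), np.int64(30), np.int64(17), np.int64(-1), np.int64(-4)]
192 [np.int64(33), np.int64(33), np.int64(133), np.int64(172), np.int64(166), np.int64(38), np.int64(-5), np.int64(-4)]
193 [np.int64(32), np.int64(38), np.int64(226), np.int64(204), np.int64(196), np.int64(31), np.int64(-7), np.int64(-5)]
194 [np.int64(33), np.int64(40), np.int64(226), np.int64(210), np.int64(201), np.int64(41), np.int64(-5), np.int64(-4)]
195 [np.i
[... 3399 characters left out ...]
 134, 130, 131, 131, 131] [93, 77, 103, 85, 190, 179, 179, 173, 171, 173]
192 [175, 180, 195, 21, 146, 135, 130, 132, 133, 130] [111, 129, 102, 84, 191, 178, 177, 176, 173, 173]
193 [19, 38, 195, 56, 143, 134, 133, 136, 133, 130] [81, 113, 114, 96, 192, 181, 176, 174, 175, 176]
194 [45, 156, 150, 143, 137, 133, 130, 132, 132, 128] [79, 198, 191, 189, 183, 178, 174, 174, 178, 179]
195 [132, 141, 138, 134, 133, 132, 132, 133, 129, 132] [104, 184, 178, 179, 180, 179, 176, 178, 180, 184]
196 [139, 134, 130, 130, 132, 128, 127, 115, 119, 133] [184, 179, 180, 179, 184, 182, 167, 133, 122, 113]
197 [136, 132, 126, 111, 129, 142, 161, 165, 171, 166] [178, 187, 158, 106, 128, 111, 133, 145, 152, 154]
```

Rows agree to 0.3 px, about 1 mm. The heel is 11–12 mm above its seat and 41 mm from the strip, so I go in with checks on force.

send_rows --plan '[[[0.08,0,0.004],[0,0,0]],[[0.08,0,0],[0,0,0]],[[0.06,0,0],[0,0,0]],[[0,0,0],[0,0,0]],[[0,0,0],[0,0,0]],[[0.03,0,0],[0,0,0]],[[0.03,0,0],[0,0,0]],[[0,0,0],[0,0,0]],[[0,0,0],[0,0,0]]]'

```text
time: 10.35
eef_pos: [0.528, -0.1306, 0.1375]
tcp_rot: [-0.691, 0.153, -0.143, 0.692]
contact_force: [-13.3, 3.8, 3.9]
opening: 0.104
```

Contact came at the strip face after about 28 mm, so the tips did not enter. I check the lateral offset in the top view and the height in the side view with predicted points drawn on.

```bash
python3 - <<'E'
from h import *
S=cam('side');T=cam('top');s=get_state();t=s['eef_pos'];Rm=R.from_quat(s['tcp_rot']).as_matrix();print(t,s['contact_force'],s['wrist_torque'],Rm.round(4).tolist())
a=-.42;u=np.array([np.cos(a),np.sin(a),0]);v=np.array([-u[1],u[0],0]);ez=np.array([0,0,1])
heel=t+u*.068-ez*.038; seat=np.array([.6025,-.164,.0885])
A=lambda o,x,y,z:o+u*x/1e3+v*y/1e3+ez*z/1e3
pts=[A(heel,-6,15,80),A(heel,-6,-15,80),A(heel,0,-15,80),A(heel,0,15,80)]+[A(heel,-120,0,66)]
pp=[A(seat,-12,10,6),A(seat,-12,-10,6),A(seat,0,-10,6),A(seat,0,20,30),A(seat,0,-20,30),A(seat,0,-6,82),A(seat,0,6,82),A(seat,0,-6,60),A(seat,0,6,60)]
o=[]
for C,b in((S,(225,155)),(T,(200,150))):
    im=cv2.resize(C['img'][b[1]:b[1]+50,b[0]:b[0]+50],(400,400),interpolation=cv2.INTER_CUBIC)
    for P,col in((pts,(0,255,255)),(pp,(0,255,0))):
        for q in proj(C,P): cv2.circle(im,tuple(int(round((q[i]-b[i]+.5)*8)) for i in(0,1)),2,col,-1)
    o.append(im)
cv2.imwrite('pics/w7.png',np.hstack(o))
E
```

```text
[ 0.52802327 -0.13054682  0.13746157] [-13.04596506   4.49175347   3.07084197] [ 0.63391719  1.9007166  -0.00512755] [[0.9122, -0.0136, 0.4095], [-0.4095, 0.0053, 0.9123], [-0.0146, -0.9999, -0.0008]]
```

View pics/w7.png

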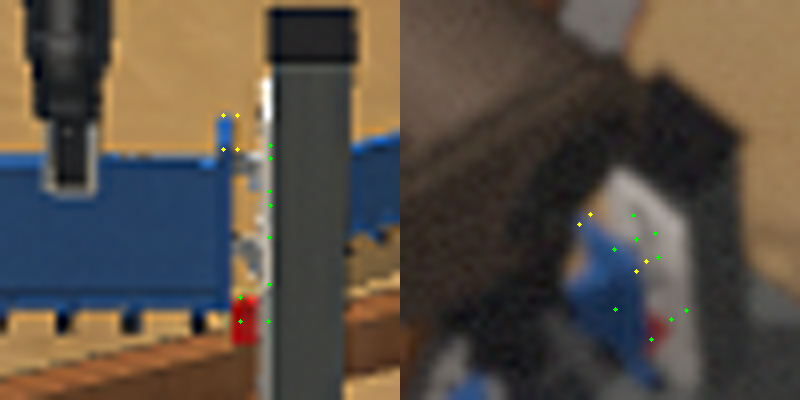

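The side view shows the hooks within the slots' height, with about 3 mm spare above and below. The miss must be sideways, so I slide sideways under light pressure and feel for the drop-in.

send_rows --plan '[[[0,0,0.005],[0,0,0]],[[0,0,0.005],[0,0,0]],[[0,0,0.005],[0,0,0]],[[0,0,0.005],[0,0,0]],[[0,0,0.005],[0,0,0]],[[0,0,0.005],[0,0,0]],[[0,0,0],[0,0,0]],[[0,0,0],[0,0,0]]]'

```text
time: 11.25
eef_pos: [0.5287, -0.129, 0.1375]
tcp_rot: [0.692, -0.154, 0.143, -0.691]
contact_force: [-16.6, -0.2, 5.4]
opening: 0.098
```

```bash
cat > st.py <<'E'
from h import *
s=get_state();a=-.42;u=np.array([np.cos(a),np.sin(a),0]);v=np.array([-u[1],u[0],0]);t=s['eef_pos']-np.array([.6025,-.164,.0885]);f=s['contact_force']
X=R.from_quat(s['tcp_rot']).as_matrix()
print('t',s['time'],'heel along %.4f lat %.4f up %.4f'%(t@u+.068,t@v,t[2]-.038),'F along %.1f lat %.1f z %.1f'%(f@u,f@v,f[2]),s['wrist_torque'].round(2),'pitch %.3f roll %.3f yaw %.3f'%(X[2,0],X[2,2],np.arctan2(X[1,0],X[0,0])))
E
python3 st.py
```

```text
t 11.25 heel along -0.0137 lat 0.0018 up 0.0110 F along -15.1 lat -6.9 z 5.4 [-0.11  2.35 -0.51] pitch -0.015 roll -0.005 yaw -0.424
```

send_rows --plan '[[[-0.01,0,0.005],[0,0,0]],[[0,0,0.005],[0,0,0]],[[0,0,0.005],[0,0,0]],[[0,0,0.005],[0,0,0]],[[0,0,0],[0,0,0]],[[0,0,0],[0,0,0]]]'

```text
time: 11.85
eef_pos: [0.5295, -0.1259, 0.1368]
tcp_rot: [0.691, -0.153, 0.144, -0.691]
contact_force: [-11.0, -0.5, -1.5]
opening: 0.104
```

```bash
python3 st.py
```

```text
t 11.85 heel along -0.0142 lat 0.0050 up 0.0103 F along -9.8 lat -5.0 z -1.5 [ 0.11  1.68 -0.29] pitch -0.013 roll -0.003 yaw -0.423
```

send_rows --plan '[[[-0.04,0,0],[0,0,0]],[[-0.02,0,-0.02],[0,0,0]],[[0,0,-0.025],[0,0,0]],[[0,0,-0.025],[0,0,0]],[[0,0,0],[0,0,0]],[[0,0,0],[0,0,0]],[[0,0,0],[0,0,0]],[[0,0,0],[0,0,0]]]'

```text
time: 12.65
eef_pos: [0.5242, -0.1314, 0.1386]
tcp_rot: [-0.691, 0.148, -0.148, 0.691]
contact_force: [-0.4, -0.6, -2.5]
opening: 0.101
```

```bash
python3 st.py
```

```text
t 12.65 heel along -0.0168 lat -0.0022 up 0.0121 F along -0.1 lat -0.7 z -2.5 [ 0.02  0.02 -0.03] pitch 0.000 roll 0.000 yaw -0.422
```

send_rows --plan '[[[0.03,0,0],[0,0,0]],[[0.03,0,0],[0,0,0]],[[0,0,0],[0,0,0]],[[0,0,-0.005],[0,0,0]],[[0,0,-0.005],[0,0,0]],[[0,0,-0.005],[0,0,0]],[[0,0,-0.005],[0,0,0]],[[0,0,0],[0,0,0]],[[0,0,0],[0,0,0]]]'

```text
time: 13.55
eef_pos: [0.5297, -0.1363, 0.1386]
tcp_rot: [-0.691, 0.148, -0.148, 0.692]
contact_force: [0.6, 0.7, -3.0]
opening: 0.103
```

```bash
python3 st.py
```

```text
t 13.55 heel along -0.0097 lat -0.0044 up 0.0121 F along 0.2 lat 0.9 z -3.0 [ 0.33 -0.13  0.16] pitch -0.000 roll 0.000 yaw -0.422
```

The tips have gone in at lateral offset −4 mm, with no axial force. I push on until the plate is flat.

send_rows --plan '[[[0.02,0,0],[0,0,0]],[[0.02,0,0],[0,0,0]],[[0.02,0,0],[0,0,0]],[[0.02,0,0],[0,0,0]],[[0,0,0],[0,0,0]],[[0,0,0],[0,0,0]],[[0,0,0],[0,0,0]]]'

```text
time: 14.25
eef_pos: [0.5371, -0.1398, 0.1382]
tcp_rot: [-0.691, 0.15, -0.147, 0.692]
contact_force: [-4.4, 3.2, -1.0]
opening: 0.103
```

```bash
python3 st.py
```

```text
t 14.25 heel along -0.0015 lat -0.0046 up 0.0117 F along -5.3 lat 1.1 z -1.0 [0.68 0.59 0.12] pitch -0.005 roll -0.000 yaw -0.422
```

send_rows --plan '[[[0,0.02,0],[0,0,0]],[[0,0.02,0],[0,0,0]],[[0,0.02,0],[0,0,0]],[[0,0.02,0],[0,0,0]],[[0,0,0],[0,0,0]],[[0,0,0],[0,0,0]],[[0,0,0],[0,0,0]]]'

```text
time: 14.95
eef_pos: [0.5371, -0.1398, 0.131]
tcp_rot: [-0.691, 0.15, -0.146, 0.692]
contact_force: [-9.6, 5.3, 8.7]
opening: 0.103
```

```bash
python3 st.py
```

```text
t 14.95 heel along -0.0016 lat -0.0046 up 0.0045 F along -10.9 lat 0.9 z 8.7 [0.98 1.36 0.13] pitch -0.005 roll -0.000 yaw -0.422
```

send_rows --plan '[[[0,0.02,0],[0,0,0]],[[0,0.02,0],[0,0,0]],[[0,0.02,0],[0,0,0]],[[0,0,0],[0,0,0]],[[0,0,0],[0,0,0]],[[0,0,0],[0,0,0]]]'

```text
time: 15.55
eef_pos: [0.5364, -0.1394, 0.1264]
tcp_rot: [-0.691, 0.151, -0.145, 0.692]
contact_force: [-18.9, 8.7, 22.4]
opening: 0.109
```

```bash
python3 st.py
```

```text
t 15.55 heel along -0.0024 lat -0.0045 up -0.0001 F along -20.8 lat 0.2 z 22.4 [1.37 2.58 0.13] pitch -0.009 roll -0.001 yaw -0.422
```

send_rows --plan '[[[-0.02,0.01,0],[0,0,0]],[[0,0.02,0],[0,0,0]],[[0,0.02,0],[0,0,0]],[[0,0,0],[0,0,0]],[[0,0,0],[0,0,0]],[[0,0,0],[0,0,0]]]'

```text
time: 16.15
eef_pos: [0.5351, -0.1387, 0.1243]
tcp_rot: [-0.691, 0.15, -0.145, 0.692]
contact_force: [-24.5, 11.1, 37.1]
opening: 0.102
```

```bash
python3 st.py; python3 - <<'E'
from h import *
S=cam('side');T=cam('top')
f=lambda i:cv2.resize(i,(400,400),interpolation=cv2.INTER_CUBIC)
cv2.imwrite('pics/w8.png',np.hstack([f(S['img'][155:205,225:275]),f(T['img'][150:210,190:250])]))
E
```

```text
t 16.15 heel along -0.0039 lat -0.0044 up -0.0022 F along -26.9 lat 0.2 z 37.1 [1.63 3.35 0.03] pitch -0.007 roll -0.001 yaw -0.421
```

View pics/w8.png

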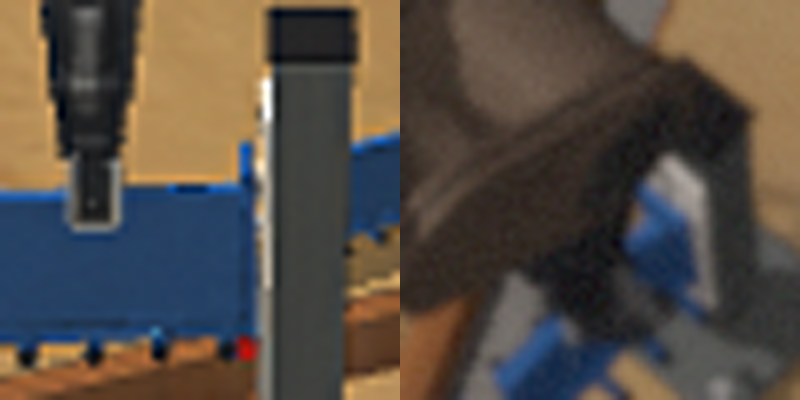

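The lock has gone down about 7 mm in the image (its bottom edge went from row 345 to 360), and the plate sits at the strip. The rack has pitched slightly nose-up in the grip. I ease the load and let go.

send_rows --plan '[[[0,-0.02,0],[0,0,0]],[[0,-0.01,0],[0,0,0]],[[0,0,0],[0,0,0]],[[0,0,0],[0,0,0]]]'

```text
time: 16.65
eef_pos: [0.5355, -0.1389, 0.125]
tcp_rot: [-0.691, 0.149, -0.146, 0.692]
contact_force: [-17.4, 9.3, 23.7]
opening: 0.103
```

```bash
python3 st.py
```

```text
t 16.65 heel along -0.0034 lat -0.0044 up -0.0015 F along -19.7 lat 1.4 z 23.7 [1.2  2.16 0.11] pitch -0.004 roll -0.001 yaw -0.422
```

send_rows --plan '[[[0,0,0],[0,0,0]],[[0,0,0],[0,0,0]],[[0,0,0],[0,0,0]],[[0,0,0],[0,0,0]],[[0,0,0],[0,0,0]],[[0,0,0],[0,0,0]],[[0,0,0],[0,0,0]],[[0,0,0],[0,0,0]]]' --gripper 0

```text
time: 17.45
eef_pos: [0.5362, -0.1396, 0.1193]
tcp_rot: [0.691, -0.148, 0.148, -0.691]
contact_force: [0.6, 0.4, -0.3]
opening: 0.999
```

```bash
python3 st.py; python3 - <<'E'
from h import *
import pickle
S=cam('side');pickle.dump(S,open('s9.pkl','wb'))
hsv=cv2.cvtColor(S['img'],cv2.COLOR_BGR2HSV);m=cv2.inRange(hsv,(100,120,40),(130,255,255))
for u in(228,234,240,246,251,253,254,255,256,257):
    r=np.flatnonzero(m[165:205,u])+165;print(u,r.min() if len(r) else None,r.max() if len(r) else None)
i=S['img'].astype(int)
for r in range(190,204): print(r,(i[r,250:262,2]-i[r,250:262,1]).tolist())
E
```

```text
t 17.45 heel along -0.0025 lat -0.0047 up -0.0072 F along 0.4 lat 0.6 z -0.3 [0.01 0.03 0.01] pitch -0.000 roll -0.000 yaw -0.423
228 179 198
234 188 197
240 178 196
246 178 196
251 178 196
253 178 197
254 178 196
255 173 196
256 184 196
257 None None
190 [-27, -27, -27, -28, -29, -27, -29, -2, 11, -3, -1, -1]
191 [-27, -28, -28, -28, -27, -23, -23, 1, 7, -2, -1, 0]
192 [-30, -28, -28, -28, -28, -22, -24, -1, 6, -3, -2, 0]
193 [-28, -28, -29, -29, -28, -26, -26, -2, 6, -2, -2, -3]
194 [-29, -26, -29, -27, -27, -27, -25, -1, 8, -2, -2, -2]
195 [-26, -27, -21, -26, -27, -28, -27, -5, 7, -3, -2, -1]
196 [-31, -34, -34, -36, -34, -24, -35, -13, 5, -3, -2, -2]
197 [46, 52, -14, -27, 33, 150, 49, 15, 1, -4, -1, -2]
198 [63, 67, 2, -5, 40, 149, 131, 40, 1, -3, -1, -2]
199 [51, 43, 13, -8, 22, 155, 134, 23, -1, -4, -2, -2]
200 [31, 33, 35, 21, 29, 23, 24, 14, 0, -3, -1, -2]
201 [33, 34, 34, 33, 31, 32, 32, 19, 2, -4, -2, -2]
202 [31, 33, 33, 31, 31, 32, 31, 8, 4, -3, -2, -2]
203 [32, 33, 33, 31, 30, 31, 32, 8, 2, -3, -2, -1]
```

Released: the rack looks level, and its plate is flush at the strip. I retreat straight up and check.

send_rows --plan '[[[0,-0.1,0],[0,0,0]],[[0,-0.25,0],[0,0,0]],[[0,-0.3,0],[0,0,0]],[[0,-0.3,0],[0,0,0]],[[-0.2,-0.2,-0.1],[0,0,0]],[[-0.25,0,-0.25],[0,0,0]],[[-0.15,0,-0.3],[0,0,0]],[[0,0,-0.3],[0,0,0]],[[0,0,-0.3],[0,0,0]],[[0,0,0],[0,0,0]],[[0,0,0],[0,0,0]]]'

```text
time: 18.6
eef_pos: [0.409, -0.2472, 0.2583]
tcp_rot: [0.691, -0.149, 0.149, -0.691]
contact_force: [-0.1, 0.8, 0.0]
opening: 0.998
```

```bash
python3 st.py; python3 - <<'E'
from h import *
S=cam('side');T=cam('top');W=cam('wrist')
f=lambda i:cv2.resize(i,(400,300),interpolation=cv2.INTER_CUBIC)
cv2.imwrite('pics/w10.png',np.vstack([np.hstack([f(S['img'][155:215,205:285]),f(T['img'][150:210,180:260])]),np.hstack([f(W['img']),f(T['img'])])]))
E
```

```text
t 18.6 heel along -0.0748 lat -0.1549 up 0.1318 F along -0.4 lat 0.7 z 0.0 [ 0.02  0.   -0.  ] pitch 0.001 roll 0.000 yaw -0.424
```

View pics/w10.png

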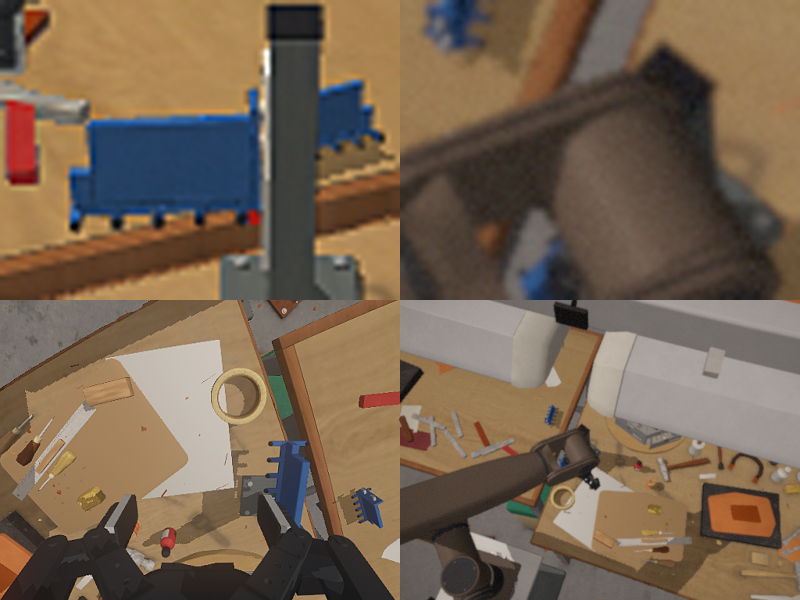

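The rack hangs on the post with the red lock pressed at its heel (side 254,217). It leans about 0.04 rad from the hooks' play. A last check covers its squareness and the lock travel.

```bash
python3 - <<'E'
from h import *
import pickle
W=cam('wrist');S=cam('side');pickle.dump((W,S),open('w11.pkl','wb'))
cv2.imwrite('pics/w11.png',cv2.resize(W['img'][175:295,300:420],(600,600),interpolation=cv2.INTER_CUBIC))
i=S['img'].astype(int)
for r in range(195,202): print(r,(i[r,253:258,2]-i[r,253:258,1]).tolist())
E
```

```text
195 [-27, -26, -29, -27, -5]
196 [-34, -33, -25, -35, -12]
197 [-25, 32, 148, 47, 15]
198 [-4, 40, 146, 130, 40]
199 [-7, 22, 152, 131, 23]
200 [22, 29, 23, 23, 14]
201 [31, 30, 31, 31, 18]
```

```bash
python3 - <<'E'
from h import *
import pickle
W,S=pickle.load(open('w11.pkl','rb'))
hsv=cv2.cvtColor(W['img'],cv2.COLOR_BGR2HSV);m=cv2.inRange(hsv,(100,110,30),(130,255,255))
pts=[]
for r in range(176,292,4):
    x=np.flatnonzero(m[r,330:425])+330
    if len(x): pts.append((x.max(),r)); print(r,x.min(),x.max(),end='; ')
p=np.array(pts,float);p=p[(p[:,1]>190)&(p[:,1]<260)]
Q=np.array([onplane(W,q,.15) for q in p]);d=Q[-1]-Q[0];vx,vy,_,_=cv2.fitLine(Q[:,:2].astype(np.float32),cv2.DIST_HUBER,0,.001,.001).ravel();print('\n',Q[0],Q[-1],np.linalg.norm(d),'yaw',np.arctan(vy/vx))
E
```

```text
184 350 390; 188 374 382; 192 360 381; 196 358 381; 200 359 383; 204 358 390; 208 358 396; 212 357 395; 216 356 394; 220 356 394; 224 345 393; 228 356 392; 232 354 392; 236 354 391; 240 353 390; 244 344 390; 248 353 389; 252 352 389; 256 352 388; 260 361 387; 264 365 387; 268 368 386; 272 370 385; 276 373 385; 280 376 384; 284 378 383; 288 380 384; 
 [ 0.4710964  -0.12384468  0.15      ] [ 0.55031463 -0.13665167  0.15      ] 0.08024678658689681 yaw -0.24731697
```

```bash
python3 - <<'E'
from h import *
import pickle
W,S=pickle.load(open('w11.pkl','rb'))
for z0,z1 in((.155,.155),(.152,.156)):
    a,b=onplane(W,(396.5,208),z0),onplane(W,(387.5,260),z1);d=b-a
    print(a,b,np.linalg.norm(d),np.arctan2(d[1],d[0]))
# what would a square rack, sagging .04, project to?
al=-.42;u=np.array([np.cos(al),np.sin(al),0]);v=np.array([-u[1],u[0],0]);h=np.array([.6025,-.164,.0895])-v*.0045
for dy in(-.1,0,.1):
    uu=np.array([np.cos(al+dy),np.sin(al+dy),0]);vv=np.array([-uu[1],uu[0],0])
    P=[h+uu*x+vv*.006+[0,0,.106+.04*x] for x in(-.115,-.06,-.03)];print(dy,proj(W,P).round(1).tolist())
E
```

```text
[ 0.49281718 -0.11485003  0.155     ] [ 0.55120933 -0.13985306  0.155     ] 0.06352003436642803 -0.40457091504290277
[ 0.4946219  -0.11376536  0.152     ] [ 0.55038651 -0.14011988  0.156     ] 0.06180819265586432 -0.4414908647202368
-0.1 [[426.8, 228.3], [411.1, 278.4], [403.0, 303.2]]
0 [[415.5, 227.3], [405.6, 277.8], [400.4, 302.7]]
0.1 [[403.7, 227.4], [399.8, 277.7], [397.7, 302.4]]
```

```bash
python3 -c "
from plant import *
print(get_state()['time'],sign_off())"
```

```text
the job is handed in; nothing more can be done
18.85 None
```

The blue rack now hangs in the upper two slots of the post, with the red lock pressed down. I let go of it, backed the arm clear and handed the job in at 18.9 s of the 42 s allowed.

**How it went:** The first push hit the strip face. The camera estimate was about 4 mm off sideways, so I slid the rack sideways under light pressure until the tabs dropped in. I then pushed it flat and pressed down with up to about 37 N.

**Last checks:**
- **Lock:** its lower edge moved down about 2 px in the side view. That is roughly 6 to 7 mm, against the 4.5 mm needed.
- **Squareness:** the rack's yaw measured −0.40 to −0.44 rad against about −0.42 for the post, so it is square to the strip.
- **Level:** the free end sags about 0.04 rad, from the play of the hooks. The limit is 0.1 rad.
- **Heel:** the plate looks flush with the strip. The heel height is about 10 to 12 mm below post_ref, inside the 16 mm limit.
- **Other things:** the tape roll, bottle, spool and wax showed no sign of having been moved, and the force on the arm read about zero.

**What disagreed or was not checked:**
- The wrist camera's sideways estimate was about 4 mm out.
- My rough top-camera positions for the rack and post were off by up to about 12 mm, so I did not rely on them.
- The heel's sideways position was not measured after release; the slots themselves hold it near the centre line.
- One last close-up could not be viewed because I had reached the picture limit, so I measured the squareness numerically from that image.

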